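# Turn a washed loaf tin over onto its draining stand

## Robot

A 7-joint arm with a two-finger parallel gripper is mounted at the origin on a cart in front of the work surface, level with it; the furniture and walls round the work are solid. World frame = base frame: x ahead of the robot, y to its left, z up, the work surface at z = 0. Lengths are in m, angles in rad, forces in N, time in s.
With the tool pointing down it reaches from about 0.4 to 0.85 m from the base axis. Payload 10.4 kg.
Tool frame: the origin (TCP) lies on the centre line of the jaws, within the pads' length; the fingertips stand 14 mm ahead of it and the grasp point (between the pads) lies 5 mm behind it (tip_reach is the z of the fingertips in the tool frame, in m); z points along the fingers, x is the direction in which the jaws open and shut, and the axes are right-handed (so a half turn about z gives the same grasp; the last joint's range is limited). The gripper opens to 87 mm and grips with 3 to 60 N. Pads are 19 mm wide; open, the fingers measure 117 mm over their backs; the gripper's body (75 mm by 190 mm) begins 51 mm behind the grasp point.
Start: joints at [-1.272, 0.332, -0.065, 1.46, 0.022, 1.35, -0.088], TCP at [0.198, 0.593, 0.237] pointing down, gripper open.
Joint ranges: [-2.6, 2.6], [-0.5, 2.12], [-1.47, 1.34], [0.16, 2.42], [-1.27, 4.41], [0.06, 2.06], [-2.6, 2.6]. Speed limits (rad/s): [2.22, 2.22, 2.79, 2.79, 3.14, 3.14, 3.14].

## Interface

Orientations are given as a unit quaternion [x, y, z, w].
In Python, from bench import * gives the robot as it stands.
- The arm moves only by the tool carry_out, never from a script. Its argument "rows" is a list of rows, each a list of 5 numbers: the closure, from -1 (fully open) to 1 (shut), so that 0 is half open, then the shift along the tool's x, y, z in units of 30 mm (1.0 is 30 mm), then the turn about the tool's z in units of 5 degrees (1.0 is 5 degrees). In form: [[jaw, x, y, z, turn], ...]. A call has 1 to 20 rows; each row shifts and turns the pose as measured when the row begins, along the tool's axes as they then stand; what a row does not reach is not made up. A row lasts 1/12 s, in which the tool goes at most 41.7 mm and 7.16 degrees, less where a joint would pass 70% of its speed; a pose out of reach is approached as far as the arm can. A call is refused whole if a number of a shift passes 1 or a number of a turn 1, either way. A call with a gripper value outside its range is refused whole. The fingers move at their own pace and stop on an object; "force" is the grip in N (left out, the last holds). Time passes only in rows, so rows that do not move let the fingers close. It gives the time, the measured TCP pose, the force and the opening at its end, in the units of the state.
- read_state(): the state, without advancing time (a new reading comes with each control period).
- camera(name): name is "side" or "top" or "wrist"; returns the picture (384x512x3 uint8, blue, green, red); there is no depth.
- camera_info(name): a dict with "fx", "fy", "cx", "cy" (pixels), "extrinsics" (4x4, takes a point from camera to world coordinates); the wrist camera has in their place "tool_from_camera" (4x4, takes a point from camera to tool coordinates, whose origin is the TCP and whose axes are the tool frame's). Camera axes: x right, y down, z forward; pixel columns grow to the right and rows downward; lengths in m; the calibration is good to about 2 mm. A picture is of the moment at which its call begins: read the wrist's pose just before it. camera_info takes no time and is no camera call.
- close_job(): hands the job in, once; it reports no verdict.
Trained networks look in the newest picture that a camera, given by its name, has taken for a name from the list of things; names that differ only in an ending like _2 or _b are one class to them, and where a whole thing is asked for, a point or a joint stands for the part that bears it (a point fixed in the world has none). Each returns a list of dicts, best first, with "conf" (0 to 1); they miss things now and then, are a little off and sometimes report something else, mostly with a low value. They report only what shows in the picture. A call takes as long as a camera call. They do not tell look-alikes from the thing itself.
- recognise(query, camera): "box" ([centre column, centre row, width, height] in pixels, round what is visible of it).
- silhouettes(query, camera): "mask" (384x512 bool, what is visible of it) and "box" ([centre column, centre row, width, height] in pixels, round what is visible of it).
- pinpoint(query, camera): "xy" ([column, row] in pixels: a listed point, or the origin of a listed thing).
The state is a dict: "time": time; "joint_positions": joint angles; "joint_vel": joint speeds; "joint_torque": joint torques, N m; "ee_pos": TCP position; "eef_rot": TCP orientation; "ft_force": force on the tool from outside, world axes, zero at the start; "torque": the same for the moment, N m; "width": finger opening in m.
Only numpy, scipy, OpenCV 4.12 (cv2) and the standard library are available. Lean on these libraries where they do the work, as an engineer would, in place of code of your own. Each camera call takes 0.05 s, during which the arm holds its last target. There are 200 camera calls.

## Task

The small washed loaf tin stands mouth-up on the table. Turn it over and put it away to drain in the empty wooden draining stand: mouth down, fully home on the slats between the four corner brackets. Set it down gently and leave the things lying around it where they are.

Things in the scene. Friction and masses are not known exactly. Their poses are not given: they have to be found in the camera images.
- tin: straight-sided dark steel loaf tin, an open box 100 (x) x 52 (y) x 50 (z) mm outside, walls and bottom 3 mm, about 0.16 kg, loose. Origin: centre of the outside of its bottom; z points from the bottom to the open mouth. It starts mouth-up on the table. It can stand on a 52 x 50 mm end; grip it across its 52 mm width
- tin_mouth (a point): centre of the tin's open mouth, 50 mm from the bottom along the tin's z; axes as the tin's
- stand: the empty wooden draining stand, fixed: slats 130 (x) x 78 (y) mm, their top 14 mm above the table; four L-shaped corner brackets rise 14 mm above the slats round a pocket 105 x 57 mm; between them the long sides are open over 61 mm. A ridge 60 x 18 mm in the middle, 16 mm above the slats, goes inside the upturned tin. Origin: centre of the underside; x lengthwise
- stand_pocket (a point): centre of the pocket of the empty stand, on top of the slats; axes as the stand's
- full_stand: another stand of the same make, fixed, on which a like tin (fixed to it) already stands mouth down; top 64 mm above the table. Origin: centre of the underside; x along the length
- timer: round kitchen timer, 66 mm across, 46 mm high, a bystander; origin at the centre of its underside
- spoon: steel spoon 188 mm long, 15 mm high, a bystander; origin at its middle, underside
- scraper: small dough scraper 60 x 34 x 10 mm, a bystander; origin at its middle, underside
- brush: wooden pastry brush 205 mm long, 14 mm high, a bystander; origin at its middle, underside
Not all that is in view belongs to the job. Leave any orange look-alike of the tin alone.

How it is judged:
By the outcome, as a careful person would: the job done as asked, in the order asked, and still so for the second after the job is handed in, with the robot touching nothing.
It also fails if it takes over 56 s, if anything falls off the work surface, if the arm or the gripper's body presses on something with over 40 N, if the wrist force passes 120 N, or if a joint passes its speed limit or range.

## Working session

There is one attempt and no reset: what is moved stays moved. The work goes in short steps, Python scripts to look and compute and a tool call to move; the robot and the scene stay as the last step left them, time stands still between calls to the robot, and variables do not carry over. Pictures are saved under pics/ and viewed, about 8 in all and at most 12, crops included, and the job is handed in when it is done.

Besides the shell and the picture viewer there is one more tool, called after "Request:" in YAML: its name, and indented under it one key for each argument. carry_out: Moves the arm, as the interface text tells. Its arguments: {"type":"object","properties":{"rows":{"type":"array","items":{"type":"array","items":{"type":"number"}}},"force":{"type":"number"}},"required":["rows"]}

```bash
mkdir -p pics; ls
python3 - <<'E'
from bench import *
import cv2,numpy as np
s=read_state();print({k:np.round(v,3).tolist() for k,v in s.items()})
a=camera('top');b=camera('side');c=camera('wrist')
cv2.imwrite('pics/top.png',a);cv2.imwrite('pics/side.png',b);cv2.imwrite('pics/wrist.png',c)
for n in('top','side','wrist'):print(n,{k:np.round(v,4).tolist() for k,v in camera_info(n).items()})
for q in('tin','tin_mouth','stand','stand_pocket','full_stand'):
  for cam in('top','side'):
    print(q,cam,[(np.round(d['xy'],1).tolist(),round(d['conf'],2)) for d in pinpoint(q,cam)])
E
```

```text
pics
{'time': 0.0, 'joint_positions': [-1.272, 0.333, -0.065, 1.461, 0.022, 1.35, -0.089], 'joint_vel': [-0.0, 0.0, 0.001, 0.0, 0.002, 0.002, 0.0], 'joint_torque': [-0.0, -62.323, 0.025, -38.991, -0.061, 0.039, 0.0], 'ee_pos': [0.198, 0.593, 0.236], 'eef_rot': [0.811, 0.585, -0.001, 0.0], 'ft_force': [0.705, 0.466, -0.491], 'torque': [0.031, -0.013, 0.05], 'width': 0.087}
top {'fx': 365.8228, 'fy': 365.8228, 'cx': 252.9949, 'cy': 194.0953, 'extrinsics': [[-0.0082, -0.9884, 0.1514, 0.3373], [-0.9999, 0.0091, 0.0051, 0.1438], [-0.0064, -0.1514, -0.9885, 1.0151], [0.0, 0.0, 0.0, 1.0]]}
side {'fx': 439.6198, 'fy': 439.6198, 'cx': 254.6552, 'cy': 192.004, 'extrinsics': [[0.9886, -0.0496, 0.1418, 0.3234], [-0.1498, -0.4006, 0.9039, -0.8214], [0.012, -0.9149, -0.4035, 0.5107], [0.0, 0.0, 0.0, 1.0]]}
wrist {'fx': 298.7385, 'fy': 298.7385, 'cx': 255.0853, 'cy': 195.5958, 'tool_from_camera': [[1.0, 0.0004, 0.0002, -0.0001], [-0.0004, 0.9586, 0.2848, -0.0782], [-0.0001, -0.2848, 0.9586, -0.1487], [0.0, 0.0, 0.0, 1.0]]}
tin top [([133.6, 176.6], 0.77), ([208.7, 181.0], 0.66)]
tin side [([266.1, 201.1], 0.92), ([257.4, 167.0], 0.88)]
tin_mouth top [([131.2, 180.1], 0.9), ([205.0, 178.5], 0.89)]
tin_mouth side [([255.9, 157.5], 0.82), ([265.7, 180.8], 0.77)]
stand top [([287.0, 203.9], 0.66)]
stand side [([264.0, 239.3], 0.96)]
stand_pocket top [([294.1, 196.7], 0.96)]
stand_pocket side [([260.8, 236.2], 0.94)]
full_stand top [([359.3, 188.6], 0.77), ([209.3, 176.7], 0.51)]
full_stand side [([287.3, 289.4], 0.64)]
```

View pics/top.png

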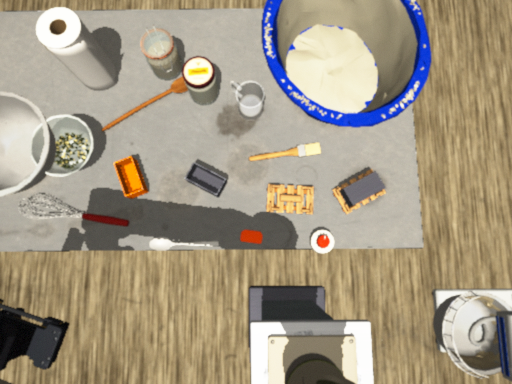

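View pics/side.png

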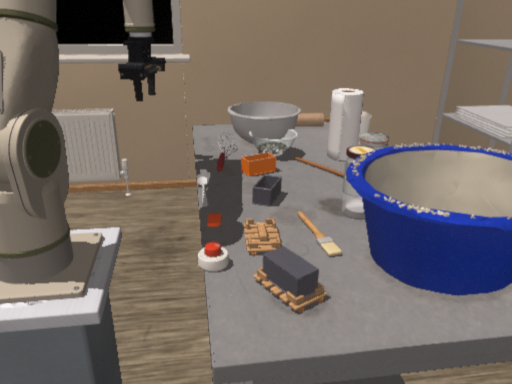

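```bash
cat > h.py <<'E'
from bench import *
import cv2,numpy as np
from scipy.spatial.transform import Rotation as R
def cam(name):
    i=camera_info(name);K=np.array([[i['fx'],0,i['cx']],[0,i['fy'],i['cy']],[0,0,1]])
    if 'extrinsics' in i: return K,np.array(i['extrinsics'])
    s=read_state();T=np.eye(4);T[:3,:3]=R.from_quat(s['eef_rot']).as_matrix();T[:3,3]=s['ee_pos']
    return K,T@np.array(i['tool_from_camera'])
def onz(name,px,z,C=None):
    K,E=C or cam(name);p=np.atleast_2d(px).astype(float)
    d=np.c_[p,np.ones(len(p))]@np.linalg.inv(K).T@E[:3,:3].T
    o=E[:3,3];return (o+d*((z-o[2])/d[:,2])[:,None])
def rect(pts):
    (c,(w,h),a)=cv2.minAreaRect((pts[:,:2]*1000).astype(np.float32))
    b=cv2.boxPoints((c,(w,h),a));e=max((b[1]-b[0],b[2]-b[1]),key=np.linalg.norm)
    return np.round(c,1),np.round(sorted((w,h)),1),round(np.degrees(np.arctan2(e[1],e[0]))%180,1)
def sil(q,name,z):
    C=cam(name)
    for d in silhouettes(q,name):
        ys,xs=np.nonzero(d['mask']);print(q,name,round(d['conf'],2),np.round(d['box']),'rect mm',*rect(onz(name,np.c_[xs,ys],z,C)))
def tool():
    s=read_state();m=R.from_quat(s['eef_rot']).as_matrix()
    print('t',round(s['time'],2),'p',np.round(s['ee_pos'],4),'x yaw',round(np.degrees(np.arctan2(m[1,0],m[0,0])),1),'z',np.round(m[:,2],3),'F',np.round(s['ft_force'],1),'w',round(s['width'],4));return s,m
def go(p,yaw=None):
    s,m=tool();d=m.T@(np.array(p)-s['ee_pos']);print('tool shift mm',np.round(d*1000,1),'units',np.round(d/.03,2))
    if yaw is not None:
        y=np.degrees(np.arctan2(m[1,0],m[0,0]));t=-((yaw-y+90)%180-90);print('turn deg',round(t,1),'units',round(t/5,2))
E
python3 - <<'E'
from h import *
for q,z in(('tin',.05),('stand',.02),('full_stand',.03)):
    sil(q,'top',z)
    sil(q,'side',z)
for q,z,t,s in(('tin',0,(208.7,181),(266.1,201.1)),('mouth',.05,(205,178.5),(265.7,180.8)),('pocket',.014,(294.1,196.7),(260.8,236.2)),('stand',0,(287,203.9),(264,239.3))):
    print(q,np.round(onz('top',t,z),3),np.round(onz('side',s,z),3))
E
```

```text
tin top 0.66 [131. 179.  35.  43.] rect mm [534.7 480.9] [ 65.4 114.9] 23.2
tin side 0.9 [268. 191.  28.  34.] rect mm [518.8 229. ] [ 75.  212.4] 76.6
tin side 0.77 [258. 165.  38.  28.] rect mm [523.  416.2] [104.3 196.1] 79.1
stand top 0.56 [289. 201.  50.  28.] rect mm [475.2  50.2] [ 77.8 127.7] 86.5
stand side 0.71 [261. 238.  37.  37.] rect mm [474.8  36.5] [ 76.3 164.6] 87.1
full_stand top 0.9 [360. 192.  54.  46.] rect mm [ 494.4 -140.1] [ 79.5 133.2] 118.2
tin [[0.531 0.274 0.   ]] [[0.525 0.258 0.   ]]
mouth [[0.529 0.277 0.05 ]] [[0.527 0.283 0.05 ]]
pocket [[0.482 0.035 0.014]] [[0.475 0.043 0.014]]
stand [[0.464 0.054 0.   ]] [[0.484 0.052 0.   ]]
```

Run:
```python
from h import *
go((.528,.272,.22),-22)
```

```text
t 0.95 p [0.1977 0.5929 0.2366] x yaw 71.6 z [ 0.  0. -1.] F [-0.3 -0.7 -0.2] w 0.0869
tool shift mm [-200.   414.9   16.6] units [-6.67 13.83  0.55]
turn deg -86.4 units -17.29
```

Request:
carry_out:
  rows:
    - [-1, -0.42, 0.86, 0, 0]
    - [-1, -0.42, 0.86, 0, 0]
    - [-1, -0.42, 0.86, 0, 0]
    - [-1, -0.42, 0.86, 0, 0]
    - [-1, -0.42, 0.86, 0, 0]
    - [-1, -0.42, 0.86, 0, 0]
    - [-1, -0.42, 0.86, 0, 0]
    - [-1, -0.42, 0.86, 0, 0]
    - [-1, -0.42, 0.86, 0, 0]
    - [-1, -0.42, 0.86, 0, 0]
    - [-1, -0.42, 0.86, 0, 0]
    - [-1, -0.42, 0.86, 0, 0]
    - [-1, -0.42, 0.86, 0, 0]
    - [-1, -0.42, 0.86, 0, 0]
    - [-1, -0.42, 0.86, 0, 0]
    - [-1, -0.42, 0.86, 0, 0]

```text
time: 2.28
ee_pos: [0.5345, 0.2636, 0.2361]
eef_rot: [0.807, 0.591, 0.001, -0.002]
ft_force: [-0.3, 0.4, -0.0]
width: 0.0867
```

Request:
carry_out:
  rows:
    - [-1, 0, 0, 0, -1]
    - [-1, 0, 0, 0, -1]
    - [-1, 0, 0, 0, -1]
    - [-1, 0, 0, 0, -1]
    - [-1, 0, 0, 0, -1]
    - [-1, 0, 0, 0, -1]
    - [-1, 0, 0, 0, -1]
    - [-1, 0, 0, 0, -1]
    - [-1, 0, 0, 0, -1]
    - [-1, 0, 0, 0, -1]
    - [-1, 0, 0, 0, -1]
    - [-1, 0, 0, 0, -1]
    - [-1, 0, 0, 0, -1]
    - [-1, 0, 0, 0, -1]
    - [-1, 0, 0, 0, -1]
    - [-1, 0, 0, 0, -1]
    - [-1, 0, 0, 0, -1]
    - [-1, 0, 0, 0, -0.5]

```text
time: 3.78
ee_pos: [0.5409, 0.2541, 0.2365]
eef_rot: [0.144, 0.99, 0.001, 0.001]
ft_force: [0.5, 0.2, -0.1]
width: 0.0873
```

Run:
```python
from h import *
go((.528,.272,.22),-22)
print(np.round(read_state()['joint_positions'],2))
cv2.imwrite('pics/w1.png',camera('wrist'));sil('tin','wrist',.05)
for q,z in(('tin',0),('tin_mouth',.05)):
  for d in pinpoint(q,'wrist'): print(q,d['conf'],np.round(onz('wrist',d['xy'],z),3))
```

```text
t 3.78 p [0.5409 0.2541 0.2365] x yaw 163.4 z [ 0.002  0.002 -1.   ] F [ 0.5  0.2 -0.1] w 0.0873
tool shift mm [17.5 13.4 16.5] units [0.58 0.45 0.55]
turn deg 5.4 units 1.08
[-0.55  0.27  0.04  1.54 -0.01  1.33  2.35]
tin wrist 0.84 [270. 193.  64.  89.] rect mm [530. 276.] [ 54.  106.1] 62.2
tin wrist 0.66 [303. 310.  78.  31.] rect mm [530.  439.4] [ 44.9 103. ] 163.6
tin 0.86 [[0.538 0.49  0.   ]]
tin 0.57 [[0.535 0.278 0.   ]]
tin_mouth 0.56 [[0.531 0.281 0.05 ]]
```

View pics/w1.png

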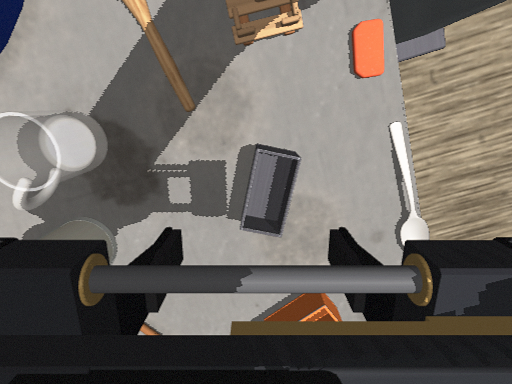

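Request:
carry_out:
  rows:
    - [-1, 0, 0, 0, 1]
    - [-1, 0, 0, 0, 1]
    - [-1, 0, 0, 0, 1]
    - [-1, 0, 0, 0, 1]
    - [-1, 0, 0, 0, 1]
    - [-1, 0, 0, 0, 1]
    - [-1, 0, 0, 0, 1]
    - [-1, 0, 0, 0, 1]
    - [-1, 0, 0, 0, 1]
    - [-1, 0, 0, 0, 1]
    - [-1, 0, 0, 0, 1]
    - [-1, 0, 0, 0, 1]
    - [-1, 0, 0, 0, 1]
    - [-1, 0, 0, 0, 1]
    - [-1, 0, 0, 0, 1]
    - [-1, 0, 0, 0, 1]
    - [-1, 0, 0, 0, 1]
    - [-1, 0, 0, 0, 1]
    - [-1, 0, 0, 0, 1]

```text
time: 5.57
ee_pos: [0.5406, 0.2546, 0.2368]
eef_rot: [0.86, 0.51, 0.002, -0.001]
ft_force: [-0.1, -0.3, 0.4]
width: 0.0869
```

Request:
carry_out:
  rows:
    - [-1, 0, 0, 0, 1]
    - [-1, 0, 0, 0, 1]
    - [-1, 0, 0, 0, 1]
    - [-1, 0, 0, 0, 1]
    - [-1, 0, 0, 0, 1]
    - [-1, 0, 0, 0, 1]
    - [-1, 0, 0, 0, 1]
    - [-1, 0, 0, 0, 1]
    - [-1, 0, 0, 0, 1]
    - [-1, 0, 0, 0, 1]
    - [-1, 0, 0, 0, 1]
    - [-1, 0, 0, 0, 1]
    - [-1, 0, 0, 0, 1]
    - [-1, 0, 0, 0, 1]
    - [-1, 0, 0, 0, 1]
    - [-1, 0, 0, 0, 1]
    - [-1, 0, 0, 0, 1]
    - [-1, 0, 0, 0, 1]
    - [-1, 0, 0, 0, 0.5]

```text
time: 7.15
ee_pos: [0.5398, 0.2561, 0.2374]
eef_rot: [0.945, -0.328, 0.001, -0.002]
ft_force: [-0.4, 0.8, -0.4]
width: 0.0872
```

Run:
```python
from h import *
print(np.round(onz('top',[[1,1]],0),2))
go((.53,.276,.12),-27)
print(np.round(read_state()['joint_positions'],2))
cv2.imwrite('pics/w2.png',camera('wrist'));sil('tin','wrist',.05)
for q,z in(('tin',0),('tin_mouth',.05)):
  for d in pinpoint(q,'wrist'): print(q,d['conf'],np.round(onz('wrist',d['xy'],z),3))
```

```text
[[1.1  0.92 0.  ]]
t 7.15 p [0.5398 0.2561 0.2374] x yaw -38.3 z [ 0.003  0.003 -1.   ] F [-0.4  0.8 -0.4] w 0.0872
tool shift mm [-20.1  -9.  117.5] units [-0.67 -0.3   3.92]
turn deg -11.3 units -2.25
[-0.9   0.28  0.46  1.56 -0.13  1.33 -1.09]
tin wrist 0.94 [237. 167.  60.  92.] rect mm [532.4 279.2] [ 54.3 102.2] 61.0
tin wrist 0.81 [114.  35.  92.  70.] rect mm [531.6 472.8] [71.9 75.3] 21.9
tin 0.95 [[0.528 0.271 0.   ]]
tin 0.64 [[0.538 0.484 0.   ]]
tin_mouth 0.9 [[0.534 0.275 0.05 ]]
tin_mouth 0.4 [[0.537 0.285 0.05 ]]
```

View pics/w2.png

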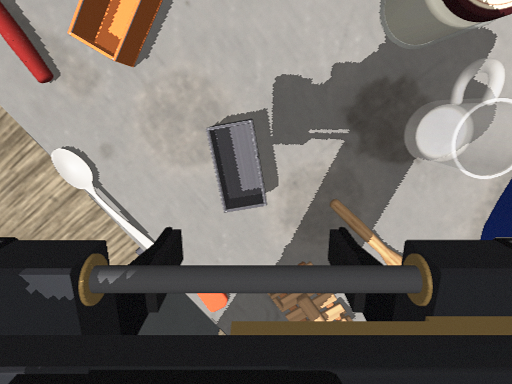

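Run:
```python
from h import *
p=onz('wrist',[[208,129],[252,120],[265,204],[225,212]],.05);print(np.round(p,4),rect(p))
c=p.mean(0);u=np.array([np.cos(np.radians(-118)),np.sin(np.radians(-118)),0])
go(np.r_[(c+.036*u)[:2],.09],-28.3)
```

```text
[[0.5332 0.3317 0.05  ]
 [0.5774 0.3096 0.05  ]
 [0.5303 0.2242 0.05  ]
 [0.4865 0.2454 0.05  ]] (array([532. , 277.5]), array([49.4, 99.7]), np.float32(61.6))
t 7.35 p [0.5399 0.2561 0.2374] x yaw -37.8 z [ 0.003  0.003 -1.   ] F [-0.4  0.3 -0.5] w 0.087
tool shift mm [-13.5  23.9 147.3] units [-0.45  0.8   4.91]
turn deg -9.5 units -1.9
```

Request:
carry_out:
  rows:
    - [-1, -0.15, 0.25, 0.9, 0]
    - [-1, -0.15, 0.25, 0.9, 0]
    - [-1, -0.15, 0.25, 0.9, 0]
    - [-1, 0, 0, 0.9, 0]
    - [-1, 0, 0, 0.7, -0.9]
    - [-1, 0, 0, 0, -0.9]
    - [-1, 0, 0, 0, 0]

```text
time: 7.93
ee_pos: [0.5158, 0.2473, 0.1045]
eef_rot: [0.97, -0.241, 0.003, -0.004]
ft_force: [-0.5, -0.6, 0.4]
width: 0.087
```

Run:
```python
from h import *
c=np.array([.532,.2775,0]);u=np.array([np.cos(np.radians(-118.4)),np.sin(np.radians(-118.4)),0])
go(np.r_[(c+.036*u)[:2],.02],-28.4)
cv2.imwrite('pics/w3.png',camera('wrist'))
```

```text
t 7.93 p [0.5158 0.2473 0.1045] x yaw -27.9 z [ 0.007  0.006 -1.   ] F [-0.5 -0.6  0.4] w 0.087
tool shift mm [-0.4  2.5 84.5] units [-0.01  0.08  2.82]
turn deg 0.5 units 0.1
```

View pics/w3.png

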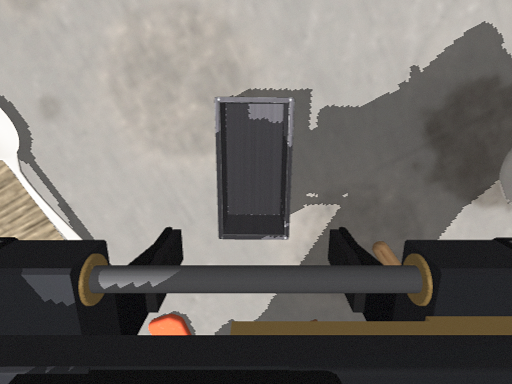

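Request:
carry_out:
  rows:
    - [-1, 0, 0, 0.9, 0]
    - [-1, 0, 0, 0.9, 0]
    - [-1, 0, 0, 0.7, 0]
    - [-1, 0, 0, 0.3, 0]
    - [-1, 0, 0, 0, 0]

```text
time: 8.4
ee_pos: [0.5201, 0.2501, 0.0224]
eef_rot: [0.969, -0.248, 0.005, -0.007]
ft_force: [-0.6, -0.9, -0.4]
width: 0.087
```

Request:
carry_out:
  rows:
    - [1, 0, 0, 0, 0]
    - [1, 0, 0, 0, 0]
    - [1, 0, 0, 0, 0]
    - [1, 0, 0, 0, 0]
    - [1, 0, 0, 0, 0]
    - [1, 0, 0, 0, 0]
  force: 4

```text
time: 8.9
ee_pos: [0.5231, 0.2519, 0.0284]
eef_rot: [0.968, -0.25, 0.008, -0.01]
ft_force: [-1.1, 0.6, -0.8]
width: 0.0548
```

Request:
carry_out:
  rows:
    - [1, 0, 0.05, 0.1, 0]
    - [1, 0, 0.05, 0.1, 0]

```text
time: 9.07
ee_pos: [0.523, 0.251, 0.0242]
eef_rot: [0.968, -0.249, 0.009, -0.012]
ft_force: [-0.4, 1.5, 5.9]
width: 0.0527
```

Run:
```python
from h import *
c=np.array([.532,.2775,0]);u=np.array([np.cos(np.radians(-118.4)),np.sin(np.radians(-118.4)),0])
go(np.r_[(c+.036*u)[:2],.02],-28.4)
s=read_state();print(np.round(s['joint_positions'],3),np.round(s['joint_vel'],3))
```

```text
t 9.07 p [0.523  0.251  0.0242] x yaw -28.9 z [ 0.023  0.019 -1.   ] F [-0.4  1.5  5.9] w 0.0527
tool shift mm [-4.6  8.5  3.9] units [-0.15  0.28  0.13]
turn deg -0.5 units -0.1
[-0.84   0.445  0.382  1.836 -0.22   0.871 -0.858] [ 0.02   0.015 -0.016  0.041 -0.027 -0.08   0.035]
```

Request:
carry_out:
  rows:
    - [1, 0, 0, -0.3, 0]
    - [1, 0, 0, -0.4, 0]
    - [1, 0, 0, -0.4, 0]
    - [1, 0, 0, -0.4, 0]
    - [1, 0, 0, -0.4, 0]
    - [1, 0, 0, -0.3, 0]
    - [1, 0, 0, -0.2, 0]
    - [1, 0, 0, 0, 0]

```text
time: 9.73
ee_pos: [0.521, 0.2479, 0.1046]
eef_rot: [0.968, -0.25, 0.009, -0.012]
ft_force: [0.2, 0.4, -1.6]
width: 0.0517
```

Run:
```python
from h import *
tool()
a=camera('side')[120:260,190:340];b=camera('wrist')
cv2.imwrite('pics/s4.png',np.hstack([cv2.resize(a,(411,384),interpolation=cv2.INTER_CUBIC),cv2.resize(b,(380,384))]))
```

```text
t 9.73 p [0.521  0.2479 0.1046] x yaw -29.0 z [ 0.023  0.019 -1.   ] F [ 0.2  0.4 -1.6] w 0.0517
```

View pics/s4.png

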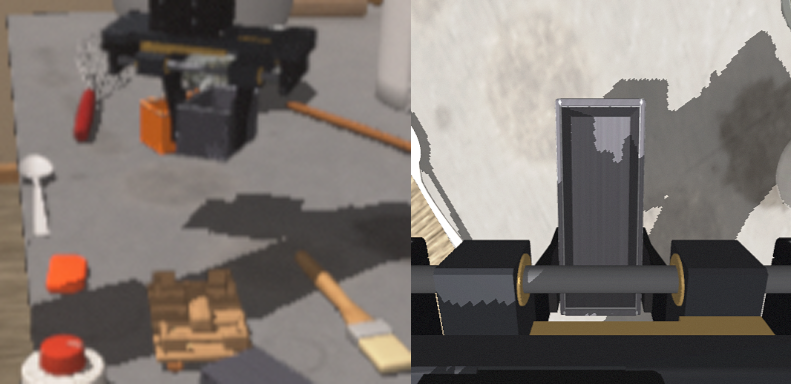

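Request:
carry_out:
  rows:
    - [1, 0, 0, 0.5, 0]
    - [1, 0, 0, 0.6, 0]
    - [1, 0, 0, 0.6, 0]
    - [1, 0, 0, 0.4, 0]
    - [1, 0, 0, 0.2, 0]
    - [1, 0, 0, 0, 0]
    - [1, 0, 0, 0, 0]

```text
time: 10.42
ee_pos: [0.5207, 0.2484, 0.0286]
eef_rot: [0.968, -0.25, 0.007, -0.01]
ft_force: [0.1, 1.1, 0.6]
width: 0.0521
```

Request:
carry_out:
  rows:
    - [1, 0, 0, 0.12, 0]
    - [-0.5, 0, 0, 0, 0]
    - [-0.5, 0, 0, 0, 0]
    - [-0.5, 0, 0.2, 0.05, 0]
    - [-0.5, 0, 0.2, 0.05, 0]
    - [-0.5, 0, 0.05, 0.05, 0]
    - [-0.5, 0, 0, 0, 0]

```text
time: 11.0
ee_pos: [0.5157, 0.2364, 0.0229]
eef_rot: [0.968, -0.25, 0.009, -0.012]
ft_force: [-0.4, 0.2, -0.6]
width: 0.0653
```

Run:
```python
from h import *
tool()
b=camera('wrist')
for d in silhouettes('tin','wrist'):
    print(d['conf'],d['box'])
cv2.imwrite('pics/w5.png',b)
```

```text
t 11.0 p [0.5157 0.2364 0.0229] x yaw -29.0 z [ 0.024  0.019 -1.   ] F [-0.4  0.2 -0.6] w 0.0653
0.66 [254.1, 184.2, 136.9, 230.4]
```

View pics/w5.png

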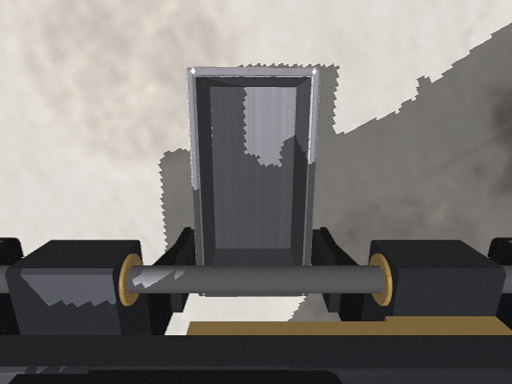

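Request:
carry_out:
  rows:
    - [0.2, 0, 0, 0.05, 0]
    - [0.2, 0, 0, 0.03, 0]
    - [0.2, 0, 0, 0, 0]
    - [0.2, 0, 0, 0, 0]
  force: 3

```text
time: 11.43
ee_pos: [0.5162, 0.2374, 0.0207]
eef_rot: [0.968, -0.25, 0.009, -0.012]
ft_force: [-1.0, -1.6, 3.2]
width: 0.0522
```

Request:
carry_out:
  rows:
    - [0.2, 0, 0, -0.3, 0]
    - [0.2, 0, 0, -0.4, 0]
    - [0.2, 0, 0, -0.2, 0]
    - [0.2, 0, 0, 0, 0]

```text
time: 11.77
ee_pos: [0.5151, 0.2367, 0.0501]
eef_rot: [0.968, -0.25, 0.009, -0.012]
ft_force: [0.2, -0.5, -1.8]
width: 0.0518
```

Run:
```python
from h import *
tool()
b=camera('wrist')
for d in silhouettes('tin','wrist'):
    print(d['conf'],d['box'])
cv2.imwrite('pics/w6.png',b)
```

```text
t 11.77 p [0.5151 0.2367 0.0501] x yaw -28.9 z [ 0.023  0.018 -1.   ] F [ 0.2 -0.5 -1.8] w 0.0518
0.57 [255.3, 166.8, 113.2, 197.5]
```

Run:
```python
from h import *
b=cv2.imread('pics/w6.png');a=cv2.imread('pics/w5.png')
cv2.imwrite('pics/w6b.png',np.hstack([a[40:310,130:380],b[40:310,130:380]]))
```

```text
(no output)
```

View pics/w6b.png

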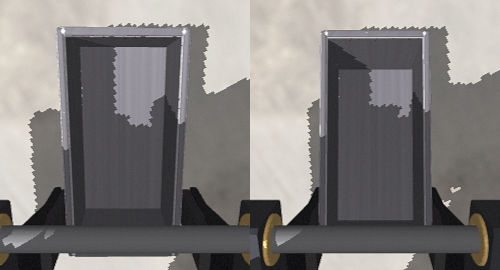

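Request:
carry_out:
  rows:
    - [0.2, 0, -0.16, -0.16, 0]
    - [0.2, 0, -0.16, -0.16, 0]
    - [0.2, 0, -0.16, -0.16, 0]
    - [0.2, 0, -0.16, -0.16, 0]
    - [0.2, 0, -0.17, -0.11, 0]
    - [0.2, 0, -0.17, -0.11, 0]
    - [0.2, 0, -0.17, -0.11, 0]
    - [0.2, 0, -0.17, -0.11, 0]
    - [0.2, 0, -0.2, -0.07, 0]
    - [0.2, 0, -0.2, -0.07, 0]
    - [0.2, 0, -0.2, -0.07, 0]
    - [0.2, 0, -0.2, -0.07, 0]

```text
time: 12.87
ee_pos: [0.5469, 0.2968, 0.0949]
eef_rot: [0.968, -0.25, 0.008, -0.011]
ft_force: [-0.2, -0.8, -1.4]
width: 0.0518
```

Run:
```python
from h import *
tool()
b=camera('wrist');a=camera('side')[110:230,210:340]
cv2.imwrite('pics/m7.png',np.hstack([cv2.resize(a,(416,384),interpolation=cv2.INTER_CUBIC),b[:,130:380]]))
```

```text
t 12.87 p [0.5469 0.2968 0.0949] x yaw -28.9 z [ 0.021  0.017 -1.   ] F [-0.2 -0.8 -1.4] w 0.0518
```

View pics/m7.png

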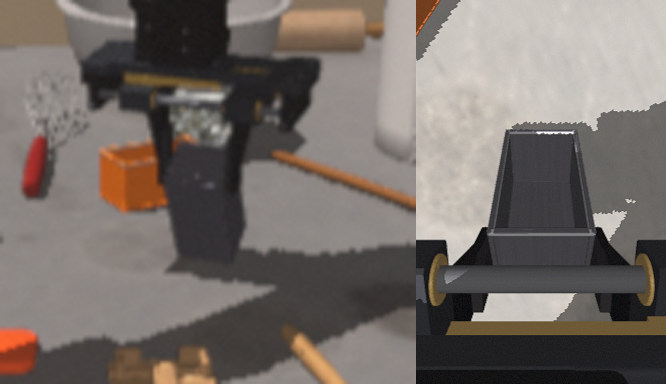

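Request:
carry_out:
  rows:
    - [0.2, 0, -0.15, 0.1, 0]
    - [0.2, 0, -0.2, 0.08, 0]
    - [0.2, 0, -0.2, 0.02, 0]
    - [0.2, 0, -0.2, 0.02, 0]
    - [0.2, 0, -0.2, 0.02, 0]
    - [0.2, 0, -0.2, 0.02, 0]
    - [0.2, 0, -0.1, 0.03, 0]
    - [0.2, 0, 0, 0, 0]

```text
time: 13.63
ee_pos: [0.568, 0.3339, 0.0868]
eef_rot: [0.968, -0.249, 0.009, -0.011]
ft_force: [0.2, -1.1, 2.6]
width: 0.0522
```

```bash
cat >> h.py <<'E'
def edges(fn=None):
    s,m=tool();b=camera('wrist')
    if fn: cv2.imwrite(fn,b)
    g=cv2.cvtColor(b,cv2.COLOR_BGR2GRAY)[40:265,235:275].mean(1);d=np.abs(np.diff(g,n=1))
    print('edge rows',[(int(i)+40,round(float(g[i+1]-g[i]),0)) for i in np.nonzero(d>9)[0]])
    for q in silhouettes('tin','wrist'): print(round(q['conf'],2),np.round(q['box']))
E
python3 - <<'E'
from h import *
edges('pics/w8.png')
E
```

```text
t 13.63 p [0.568  0.3339 0.0868] x yaw -28.9 z [ 0.022  0.018 -1.   ] F [ 0.2 -1.1  2.6] w 0.0522
edge rows [(124, -23.0), (125, -24.0), (126, -10.0), (127, -14.0), (128, -18.0), (174, -44.0), (176, 79.0), (177, -13.0), (178, -40.0), (179, -20.0), (210, -14.0), (211, -11.0), (212, 20.0), (213, 14.0), (214, 61.0), (216, -12.0), (217, -22.0), (218, -37.0)]
0.97 [ 94.  66. 188. 133.]
0.83 [258. 239. 111. 128.]
```

Request:
carry_out:
  rows:
    - [0.3, 0, 0, 0, 0]
    - [0.3, 0, 0, -0.3, 0]
    - [0.3, 0, 0, -0.4, 0]
    - [0.3, 0, 0, -0.3, -0.5]
    - [0.3, 0, 0, 0, -1]
    - [0.3, 0, 0, 0, -1]
    - [0.3, 0, 0, 0, -1]
    - [0.3, 0, 0, 0, -1]
    - [0.3, 0, 0, 0, -0.5]
    - [0.3, 0, 0, 0, 0]
  force: 10

```text
time: 14.57
ee_pos: [0.5661, 0.331, 0.1259]
eef_rot: [1.0, -0.025, 0.011, -0.009]
ft_force: [-0.2, -0.9, -2.1]
width: 0.052
```

Run:
```python
from h import *
go((.49,.165,.115),-3.3)
edges()
```

```text
t 14.57 p [0.5661 0.331  0.1259] x yaw -2.8 z [ 0.023  0.018 -1.   ] F [-0.2 -0.9 -2.1] w 0.052
tool shift mm [-68.1 169.7   6.2] units [-2.27  5.66  0.21]
turn deg 0.5 units 0.09
t 14.57 p [0.5661 0.331  0.1259] x yaw -2.8 z [ 0.023  0.018 -1.   ] F [-0.2 -0.9 -2.1] w 0.052
edge rows [(42, 19.0), (45, 9.0), (47, 11.0), (50, 19.0), (160, -22.0), (161, -26.0), (162, -24.0), (173, -24.0), (174, -28.0), (175, 41.0), (176, 17.0), (177, -22.0), (178, -33.0), (211, -13.0), (212, 12.0), (214, 67.0), (216, -12.0), (218, -46.0)]
0.96 [255. 239. 108. 129.]
0.59 [204.  37. 160.  69.]
```

Request:
carry_out:
  rows:
    - [0.3, -0.1, 0.25, 0, 0]
    - [0.3, -0.2, 0.5, 0, 0]
    - [0.3, -0.2, 0.5, 0, 0]
    - [0.3, -0.2, 0.5, 0, 0]
    - [0.3, -0.2, 0.5, 0, 0]
    - [0.3, -0.2, 0.5, 0, 0]
    - [0.3, -0.2, 0.5, 0, 0]
    - [0.3, -0.2, 0.5, 0, 0]
    - [0.3, -0.2, 0.5, 0, 0]
    - [0.3, -0.2, 0.5, 0, 0]
    - [0.3, -0.2, 0.5, 0, 0]
    - [0.3, -0.1, 0.25, 0.1, 0]
    - [0.3, 0, 0, 0.4, 0]
    - [0.3, 0, 0, 0.4, 0]
    - [0.3, 0, 0, 0.2, 0]
    - [0.3, 0, 0, 0.1, 0]
    - [0.3, 0, 0, 0, 0]

```text
time: 16.08
ee_pos: [0.484, 0.1567, 0.086]
eef_rot: [0.999, -0.04, 0.012, -0.011]
ft_force: [0.6, 0.8, -1.7]
width: 0.0518
```

Run:
```python
from h import *
go((.49,.165,.086),-3.3)
edges()
```

```text
t 16.08 p [0.484  0.1567 0.086 ] x yaw -4.6 z [ 0.026  0.021 -0.999] F [ 0.6  0.8 -1.7] w 0.0518
tool shift mm [ 5.3 -8.8  0.3] units [ 0.18 -0.29  0.01]
turn deg -1.3 units -0.27
t 16.08 p [0.484  0.1567 0.086 ] x yaw -4.6 z [ 0.026  0.021 -0.999] F [ 0.6  0.8 -1.7] w 0.0518
edge rows [(164, -22.0), (165, -28.0), (166, -28.0), (167, -11.0), (173, -12.0), (174, -28.0), (175, 40.0), (176, 33.0), (177, -24.0), (178, -39.0), (212, -17.0), (214, 10.0), (215, 46.0), (216, 25.0), (217, -10.0), (219, -42.0), (220, -10.0)]
0.7 [256. 240. 107. 132.]
```

Request:
carry_out:
  rows:
    - [0.2, 0, 0, 0.1, 0]
    - [0.2, 0, 0, 0.08, 0]
    - [0.2, 0, -0.1, 0, 0]
    - [0.2, 0, -0.2, -0.02, 0]
    - [0.2, 0, -0.2, -0.02, 0]
    - [0.2, 0, -0.2, -0.02, 0]
    - [0.2, 0, -0.2, 0.0, 0]
    - [0.2, 0, -0.2, 0.03, 0]
    - [0.2, 0, -0.2, 0.03, 0]
    - [0.2, 0, -0.2, 0.04, 0]
  force: 3

```text
time: 17.02
ee_pos: [0.488, 0.2071, 0.0814]
eef_rot: [0.999, -0.04, 0.012, -0.012]
ft_force: [-0.6, -0.5, -0.4]
width: 0.0521
```

Run:
```python
from h import *
edges('pics/w10.png')
```

```text
t 17.02 p [0.488  0.2071 0.0814] x yaw -4.6 z [ 0.025  0.022 -0.999] F [-0.6 -0.5 -0.4] w 0.0521
edge rows [(165, -25.0), (166, -20.0), (167, -28.0), (168, -9.0), (197, -23.0), (198, 17.0), (199, 50.0), (200, 20.0), (201, 23.0), (202, -64.0), (203, -52.0)]
0.67 [256. 252. 113. 105.]
```

Run:
```python
from h import *
b=cv2.imread('pics/w10.png');a=camera('side')[130:250,200:330]
cv2.imwrite('pics/m10.png',np.hstack([cv2.resize(a,(416,384),interpolation=cv2.INTER_CUBIC),b[:,130:380]]))
```

```text
(no output)
```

View pics/m10.png

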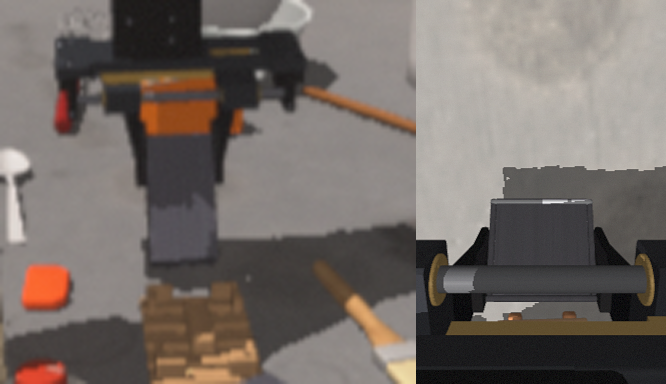

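Request:
carry_out:
  rows:
    - [0.2, 0, -0.17, 0.07, 0]
    - [0.2, 0, -0.17, 0.07, 0]
    - [0.2, 0, -0.17, 0.07, 0]
    - [0.2, 0, -0.17, 0.07, 0]
    - [0.2, 0, -0.15, 0.11, 0]
    - [0.2, 0, -0.15, 0.11, 0]
    - [0.2, 0, -0.15, 0.11, 0]
    - [0.2, 0, -0.15, 0.11, 0]
    - [0.2, 0, -0.12, 0.14, 0]
    - [0.2, 0, -0.12, 0.14, 0]
    - [0.2, 0, -0.12, 0.14, 0]
    - [0.2, 0, -0.12, 0.14, 0]

```text
time: 18.17
ee_pos: [0.4938, 0.264, 0.04]
eef_rot: [0.999, -0.041, 0.012, -0.011]
ft_force: [-0.5, -0.7, -1.1]
width: 0.0521
```

Run:
```python
from h import *
edges('pics/w11.png')
```

```text
t 18.17 p [0.4938 0.264  0.04  ] x yaw -4.7 z [ 0.025  0.021 -0.999] F [-0.5 -0.7 -1.1] w 0.0521
edge rows [(175, -31.0), (176, -32.0), (177, -27.0), (199, -23.0), (200, 38.0), (201, -56.0)]
0.63 [255. 260. 114. 117.]
```

Request:
carry_out:
  rows:
    - [0.2, 0, -0.09, 0.16, 0]
    - [0.2, 0, -0.08, 0.17, 0]
    - [0.2, 0, -0.06, 0.17, 0]
    - [0.2, 0, -0.03, 0.12, 0]
    - [0.2, 0, 0, 0, 0]

```text
time: 18.68
ee_pos: [0.4953, 0.2731, 0.0203]
eef_rot: [0.999, -0.041, 0.012, -0.011]
ft_force: [-1.1, -0.4, -0.5]
width: 0.0527
```

Run:
```python
from h import *
edges()
a=camera('top');sil('tin','top',.05)
```

```text
t 18.68 p [0.4953 0.2731 0.0203] x yaw -4.7 z [ 0.025  0.021 -0.999] F [-1.1 -0.4 -0.5] w 0.0527
edge rows [(182, -20.0), (183, -24.0), (184, -21.0), (185, -9.0), (211, -18.0), (212, 18.0), (213, -48.0), (244, 10.0)]
0.7 [257. 268. 116. 106.]
tin top 0.78 [130. 179.  32.  42.] rect mm [534.4 478.3] [ 66.8 114.7] 22.3
tin top 0.74 [234. 194.  12.  22.] rect mm [486.  204.9] [32.2 54.2] 179.9
```

Request:
carry_out:
  rows:
    - [0, 0, 0, 0, 0]
    - [-0.4, 0, 0, 0, 0]
    - [-0.5, 0, 0, 0, 0]
    - [-0.5, 0, 0, -0.3, 0]
    - [-0.5, 0, 0, -0.7, 0]
    - [-0.8, 0, 0.3, -0.9, 0]
    - [-1, 0, 0.4, -0.9, 0]
    - [-1, 0, 0.4, -0.9, 0]
    - [-1, 0, 0.3, -0.5, 0]
    - [-1, 0, 0, 0, 0]

```text
time: 19.72
ee_pos: [0.4884, 0.226, 0.1551]
eef_rot: [0.999, -0.041, 0.013, -0.011]
ft_force: [1.1, -0.5, 0.5]
width: 0.0853
```

Run:
```python
from h import *
tool()
b=camera('wrist');cv2.imwrite('pics/w12.png',b);sil('tin','wrist',.05);sil('stand','wrist',.02)
for q,z in(('tin',.05),('stand_pocket',.014)):
  for d in pinpoint(q,'wrist'): print(q,round(d['conf'],2),np.round(d['xy']),np.round(onz('wrist',d['xy'],z),3))
```

```text
t 19.72 p [0.4884 0.226  0.1551] x yaw -4.7 z [ 0.027  0.022 -0.999] F [ 1.1 -0.5  0.5] w 0.0853
tin wrist 0.84 [254. 180.  63. 116.] rect mm [493.3 243.5] [ 53.3 101.5] 85.3
stand wrist 0.91 [255. 315.  69.  41.] rect mm [480.5  91.8] [52.3 75.1] 177.0
tin 0.89 [255. 186.] [[0.489 0.242 0.05 ]]
```

View pics/w12.png

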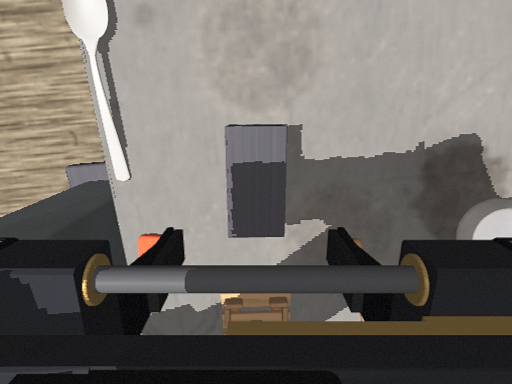

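Request:
carry_out:
  rows:
    - [-1, 0, 0.5, -0.3, 0]
    - [-1, 0, 0.9, -0.3, 0]
    - [-1, 0, 0.9, -0.3, 0]
    - [-1, 0, 0.9, 0, 0]
    - [-1, 0, 0.9, 0, 0]
    - [-1, 0, 0.9, 0, 0]
    - [-1, 0, 0.7, 0, 0]
    - [-1, 0, 0.4, 0, 0]
    - [-1, 0, 0, 0, 0]
    - [-1, 0, 0, 0, 0]

```text
time: 20.8
ee_pos: [0.4652, 0.0343, 0.1683]
eef_rot: [0.999, -0.036, 0.003, -0.005]
ft_force: [0.6, 1.5, -0.2]
width: 0.0872
```

Run:
```python
from h import *
tool()
b=camera('wrist');cv2.imwrite('pics/w13.png',b)
for z in (.014,.028): sil('stand','wrist',z)
for q,z in(('stand',0),('stand_pocket',.014)):
  for d in pinpoint(q,'wrist'): print(q,round(d['conf'],2),np.round(d['xy']),np.round(onz('wrist',d['xy'],z),3))
camera('top')
for z in (0,.014,.028): sil('stand','top',z)
for q,z in(('stand',0),('stand_pocket',.014)):
  for d in pinpoint(q,'top'): print(q,round(d['conf'],2),np.round(d['xy']),np.round(onz('top',d['xy'],z),3))
```

```text
t 20.8 p [0.4652 0.0343 0.1683] x yaw -4.2 z [ 0.007  0.01  -1.   ] F [ 0.6  1.5 -0.2] w 0.0872
stand wrist 0.95 [266. 171.  80. 122.] rect mm [479.3  47.9] [ 78.5 129.3] 86.8
stand wrist 0.95 [266. 171.  80. 122.] rect mm [479.1  51.6] [ 75.  123.4] 86.8
stand 0.94 [268. 171.] [[0.482 0.049 0.   ]]
stand_pocket 0.89 [268. 170.] [[0.481 0.052 0.014]]
stand_pocket 0.6 [169. 250.] [[ 0.366 -0.03   0.014]]
stand top 0.63 [278. 199.  25.  29.] rect mm [480.1  79.7] [63.7 78.8] 176.2
stand top 0.63 [278. 199.  25.  29.] rect mm [478.1  80.6] [62.9 77.7] 176.2
stand top 0.63 [278. 199.  25.  29.] rect mm [476.1  81.4] [62.  76.7] 176.2
stand 0.7 [289. 200.] [[0.475 0.05  0.   ]]
```

View pics/w13.png

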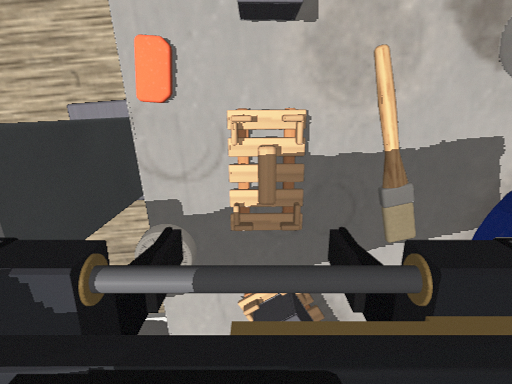

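Run:
```python
from h import *
C=cam('wrist')
p=onz('w',[[227,110],[308,110],[303,229],[231,229]],.014,C);print(np.round(p,4),rect(p))
r=onz('w',[[259,147],[276,147],[276,204],[259,204]],.030,C);print(rect(r),r.mean(0))
# refine corners: crop gradients
g=cv2.imread('pics/w13.png');
cv2.imwrite('pics/x.png',g)
hsv=cv2.cvtColor(g,cv2.COLOR_BGR2HSV);m=((hsv[...,1]>60)&(hsv[...,0]<25)).astype(np.uint8)
m[:100]=0;m[240:]=0;m[:,:200]=0;m[:,330:]=0
ys,xs=np.nonzero(m);print(xs.min(),xs.max(),ys.min(),ys.max())
print(rect(onz('w',np.c_[xs,ys],.014,C)))
for y in (115,152,172,198,222): 
    x=np.nonzero(m[y])[0];print(y,x.min(),x.max(),np.round(onz('w',[[x.min(),y],[x.max()+1,y]],.014,C).mean(0),4))
go((.4925,.2435,.10),-4.7)
```

```text
[[ 0.4449  0.1135  0.014 ]
 [ 0.524   0.1079  0.014 ]
 [ 0.5157 -0.0171  0.014 ]
 [ 0.4372 -0.0113  0.014 ]] (array([480.3,  48.2]), array([ 79.3, 125.7]), np.float32(86.2))
(array([480.1,  48.1]), array([17.2, 57.4]), np.float32(86.1)) [0.47991748 0.04811169 0.03      ]
227 306 108 230
(array([479.3,  48.6]), array([ 78.3, 128.6]), np.float32(86.2))
115 227 306 [0.4837 0.106  0.014 ]
152 228 304 [0.481  0.0698 0.014 ]
172 229 303 [0.4797 0.0492 0.014 ]
198 230 302 [0.478  0.0211 0.014 ]
222 231 301 [ 0.4764 -0.006   0.014 ]
t 21.35 p [0.4657 0.035  0.1686] x yaw -4.1 z [ 0.008  0.01  -1.   ] F [ 0.3  1.1 -0.3] w 0.0868
tool shift mm [  11.4 -209.1   70.9] units [ 0.38 -6.97  2.36]
turn deg 0.6 units 0.12
```

Request:
carry_out:
  rows:
    - [-1, 0.05, -0.5, 0, 0]
    - [-1, 0.05, -0.9, 0, 0]
    - [-1, 0.05, -0.95, 0, 0]
    - [-1, 0.05, -0.95, 0, 0]
    - [-1, 0.05, -0.95, 0.2, 0]
    - [-1, 0.05, -0.95, 0.4, 0]
    - [-1, 0.05, -0.9, 0.5, 0]
    - [-1, 0, -0.6, 0.5, 0]
    - [-1, 0, -0.2, 0.4, 0]
    - [-1, 0, 0, 0, 0]

```text
time: 22.18
ee_pos: [0.4937, 0.2511, 0.1097]
eef_rot: [0.999, -0.037, 0.005, -0.007]
ft_force: [-0.8, -0.3, 0.0]
width: 0.0872
```

Run:
```python
from h import *
go((.4925,.2435,.020),-4.7)
camera('wrist');sil('tin','wrist',.05)
```

```text
t 22.18 p [0.4937 0.2511 0.1097] x yaw -4.3 z [ 0.011  0.013 -1.   ] F [-0.8 -0.3  0. ] w 0.0872
tool shift mm [-1.5  8.9 89.5] units [-0.05  0.3   2.98]
turn deg 0.4 units 0.09
tin wrist 0.65 [256. 212.  69. 105.] rect mm [494.8 254.1] [52.1 85.4] 85.6
```

Request:
carry_out:
  rows:
    - [-1, -0.05, 0.15, 0.6, 0]
    - [-1, -0.05, 0.15, 0.8, 0]
    - [-1, -0.02, 0.05, 0.8, 0]
    - [-1, 0, 0.05, 0.5, 0]
    - [-1, 0, 0, 0.15, 0]
    - [-1, 0, 0, 0, 0]

```text
time: 22.78
ee_pos: [0.4976, 0.2303, 0.0314]
eef_rot: [0.999, -0.044, 0.011, -0.01]
ft_force: [-0.3, 0.4, 1.4]
width: 0.087
```

Run:
```python
from h import *
go((.4925,.244,.020),-4.7)
```

```text
t 22.78 p [0.4976 0.2303 0.0314] x yaw -5.1 z [ 0.023  0.018 -1.   ] F [-0.3  0.4  1.4] w 0.087
tool shift mm [ -6.5 -13.   11.5] units [-0.22 -0.43  0.38]
turn deg -0.4 units -0.08
```

Request:
carry_out:
  rows:
    - [-1, -0.1, -0.22, 0.15, 0]
    - [-1, -0.1, -0.2, 0.1, 0]
    - [-1, 0, 0, 0.05, 0]
    - [-1, 0, 0, 0, 0]

```text
time: 23.12
ee_pos: [0.4951, 0.2445, 0.0263]
eef_rot: [0.999, -0.046, 0.014, -0.011]
ft_force: [0.5, 0.3, 0.3]
width: 0.0872
```

Run:
```python
from h import *
go((.4925,.244,.020),-4.7)
```

```text
t 23.12 p [0.4951 0.2445 0.0263] x yaw -5.3 z [ 0.028  0.021 -0.999] F [0.5 0.3 0.3] w 0.0872
tool shift mm [-2.7  0.9  6.2] units [-0.09  0.03  0.21]
turn deg -0.6 units -0.12
```

Request:
carry_out:
  rows:
    - [-0.3, -0.06, 0, 0.12, -0.1]
    - [0.2, 0, 0, 0.04, 0]
    - [0.2, 0, 0, 0.03, 0]
    - [0.2, 0, 0, 0.02, 0]
    - [0.2, 0, 0, 0, 0]
    - [0.2, 0, 0, 0, 0]
    - [0.2, 0, 0, 0, 0]
  force: 20

```text
time: 23.7
ee_pos: [0.4938, 0.2459, 0.0207]
eef_rot: [0.999, -0.04, 0.014, -0.012]
ft_force: [-0.7, -0.3, 1.0]
width: 0.0527
```

Request:
carry_out:
  rows:
    - [0.2, 0, 0, -0.3, 0]
    - [0.2, 0, 0, -0.5, 0]
    - [0.2, 0, 0, -0.5, 0]
    - [0.2, 0, 0, -0.5, 0]
    - [0.2, 0, 0, -0.3, 0]
    - [0.2, 0, 0, 0, 0]

```text
time: 24.2
ee_pos: [0.4909, 0.2429, 0.0873]
eef_rot: [0.999, -0.041, 0.013, -0.011]
ft_force: [1.0, -0.0, -2.0]
width: 0.0517
```

Run:
```python
from h import *
edges('pics/w14.png')
sil('tin','wrist',.05)
b=cv2.imread('pics/w14.png');g=cv2.cvtColor(b,cv2.COLOR_BGR2GRAY)
for r in (150,180,200,220,240):
    d=np.abs(np.diff(g[r,180:330].astype(int)));print(r,(np.nonzero(d>25)[0]+180).tolist())
```

```text
t 24.2 p [0.4909 0.2429 0.0873] x yaw -4.7 z [ 0.027  0.02  -0.999] F [ 1. -0. -2.] w 0.0517
edge rows [(152, -26.0), (153, -12.0), (164, -13.0), (165, -14.0), (167, -41.0), (168, -26.0), (185, 32.0), (187, 27.0), (188, 15.0), (213, -10.0), (214, -16.0), (219, -15.0), (220, -22.0)]
0.72 [255. 247. 124. 153.]
tin wrist 0.72 [255. 247. 124. 153.] rect mm [490.1 228.8] [ 79.8 112.9] 85.1
150 []
180 [199, 200, 309]
200 [193]
220 [194, 195, 232, 233, 247]
240 [188, 189, 195, 321]
```

Run:
```python
from h import *
go((.480,.0525,.087),-3.7)
```

```text
t 24.35 p [0.4898 0.2425 0.0848] x yaw -4.7 z [ 0.024  0.018 -1.   ] F [-0.9  0.6 -0.9] w 0.0518
tool shift mm [  5.8 190.   -5.9] units [ 0.19  6.33 -0.2 ]
turn deg -1.0 units -0.2
```

Request:
carry_out:
  rows:
    - [0.2, 0, 0.3, 0, 0]
    - [0.2, 0, 0.6, 0, -0.1]
    - [0.2, 0, 0.8, 0, -0.1]
    - [0.2, 0, 0.8, 0, 0]
    - [0.2, 0, 0.8, 0, 0]
    - [0.2, 0, 0.8, 0, 0]
    - [0.2, 0, 0.8, 0, 0]
    - [0.2, 0, 0.7, 0, 0]
    - [0.2, 0, 0.3, 0, 0]
    - [0.2, 0, 0, 0, 0]
    - [0.2, 0, 0, 0, 0]

```text
time: 25.27
ee_pos: [0.47, 0.0521, 0.0723]
eef_rot: [0.999, -0.032, 0.005, -0.006]
ft_force: [-0.3, 0.2, -1.5]
width: 0.052
```

Run:
```python
from h import *
go((.480,.0525,.060),-3.7)
```

```text
t 25.27 p [0.47   0.0521 0.0723] x yaw -3.6 z [ 0.011  0.011 -1.   ] F [-0.3  0.2 -1.5] w 0.052
tool shift mm [ 9.8 -0.9 12.4] units [ 0.33 -0.03  0.41]
turn deg 0.1 units 0.01
```

Request:
carry_out:
  rows:
    - [0.2, 0.17, 0, 0.1, 0]
    - [0.2, 0.17, 0, 0.1, 0]
    - [0.2, 0, 0, 0.1, 0]
    - [0.2, 0, 0, 0.05, 0]
    - [0.2, 0, 0, 0, 0]

```text
time: 25.68
ee_pos: [0.4817, 0.0562, 0.06]
eef_rot: [1.0, -0.029, 0.005, -0.006]
ft_force: [-0.2, -0.3, -1.3]
width: 0.0518
```

Run:
```python
from h import *
go((.480,.0525,.055),-3.7)
C=cam('wrist');b=camera('wrist');cv2.imwrite('pics/w15.png',b)
edges()
sil('stand','wrist',.014)
camera('top');sil('tin','top',.08);sil('stand','top',.014)
```

```text
t 25.68 p [0.4817 0.0562 0.06  ] x yaw -3.3 z [ 0.01   0.012 -1.   ] F [-0.2 -0.3 -1.3] w 0.0518
tool shift mm [-1.5  3.8  4.9] units [-0.05  0.13  0.16]
turn deg 0.4 units 0.09
t 25.73 p [0.4816 0.0562 0.06  ] x yaw -3.3 z [ 0.01   0.012 -1.   ] F [ 0.  -0.8 -1.2] w 0.052
edge rows [(142, -22.0), (143, -25.0), (144, -55.0), (145, 84.0), (146, 41.0), (147, 17.0), (159, -41.0), (160, -15.0), (161, -40.0), (167, -65.0), (168, -18.0), (185, 24.0), (186, 18.0), (187, 25.0), (188, 16.0), (215, -13.0), (220, -27.0)]
0.94 [256. 245. 123. 154.]
stand wrist 0.85 [251. 162. 116.  36.] rect mm [482.5 101.7] [25.3 78.4] 0.3
tin top 0.69 [130. 178.  37.  50.] rect mm [528.1 470.1] [ 63.2 111.2] 21.7
tin top 0.42 [275. 195.  12.  23.] rect mm [481.7  94.3] [20.7 55. ] 179.1
stand top 0.63 [270. 199.  10.  25.] rect mm [479.4 102.1] [22.  72.6] 179.2
```

Request:
carry_out:
  rows:
    - [0.2, -0.03, 0.08, 0.02, 0.08]
    - [0.2, -0.03, 0.06, 0.02, 0]
    - [0.2, 0, 0, 0, 0]
    - [0.2, 0, 0, 0, 0]

```text
time: 26.37
ee_pos: [0.4795, 0.0509, 0.0596]
eef_rot: [0.999, -0.033, 0.006, -0.007]
ft_force: [0.1, 1.0, -2.3]
width: 0.0523
```

Run:
```python
from h import *
go((.480,.0525,.050),-3.7)
b=camera('wrist');cv2.imwrite('pics/w16.png',b)
g=cv2.cvtColor(b,cv2.COLOR_BGR2GRAY).astype(int)
for r in (148,152,156,160,164,168,172,180):
    d=np.diff(g[r,170:340]);print(r,[(int(i)+170,int(d[i])) for i in np.nonzero(abs(d)>30)[0]])
```

```text
t 26.37 p [0.4795 0.0509 0.0596] x yaw -3.8 z [ 0.011  0.013 -1.   ] F [ 0.1  1.  -2.3] w 0.0523
tool shift mm [ 0.3 -1.5  9.7] units [ 0.01 -0.05  0.32]
turn deg -0.1 units -0.02
148 [(197, -65), (226, -41), (229, 34), (238, 69), (239, 45), (275, -48), (276, -79), (307, -47), (318, 53), (319, 52)]
152 [(227, -39), (228, -51), (238, 65), (239, 49), (275, -66), (277, 57), (281, 38), (308, -42), (309, -35), (316, 54), (317, 51)]
156 [(228, 49), (229, 41), (277, -37), (308, -51), (316, 51), (317, 52)]
160 [(194, 38), (197, -40), (198, -74), (200, 51), (201, 44), (204, -33), (205, -43), (206, -34), (216, 69), (217, 47), (251, -76), (268, 69), (269, 48), (295, -78), (302, 62), (303, 46), (307, -40), (308, -31)]
164 [(201, 54), (204, -31), (205, -38), (206, -50), (217, 71), (218, 45), (231, -91), (305, 51), (306, 35), (307, -47), (308, -35)]
168 [(200, -89), (201, 69), (202, 39), (204, -32), (205, -33), (206, -45), (212, 35), (214, -39), (299, 33)]
172 [(198, 36), (205, -41), (206, -71), (302, 44), (303, 35)]
180 [(195, -40), (309, 33)]
```

Request:
carry_out:
  rows:
    - [0.2, 0, 0, 0.1, 0]
    - [0.2, 0, 0, 0.1, 0]
    - [0.2, 0, 0, 0.1, 0]
    - [0.2, 0, 0, 0.03, 0]
    - [0.2, 0, 0, 0, 0]

```text
time: 26.83
ee_pos: [0.4796, 0.0511, 0.0486]
eef_rot: [0.999, -0.033, 0.005, -0.006]
ft_force: [-0.1, 0.5, -1.7]
width: 0.0522
```

Run:
```python
from h import *
go((.480,.0525,.0347),-3.7)
edges('pics/w17.png')
```

```text
t 26.83 p [0.4796 0.0511 0.0486] x yaw -3.8 z [ 0.011  0.013 -1.   ] F [-0.1  0.5 -1.7] w 0.0522
tool shift mm [ 0.1 -1.3 13.9] units [ 0.   -0.04  0.46]
turn deg -0.1 units -0.02
t 26.83 p [0.4796 0.0511 0.0486] x yaw -3.8 z [ 0.011  0.013 -1.   ] F [-0.1  0.5 -1.7] w 0.0522
edge rows [(136, -27.0), (137, -25.0), (138, -38.0), (139, 105.0), (140, 17.0), (157, 15.0), (161, -13.0), (162, -35.0), (163, -41.0), (164, -15.0), (167, -63.0), (168, -12.0), (185, 18.0), (186, 23.0), (187, 25.0), (188, 16.0), (213, -13.0), (218, -25.0), (219, -12.0)]
0.69 [257. 247. 121. 151.]
```

Request:
carry_out:
  rows:
    - [0.2, 0, 0, 0.1, 0]
    - [0.2, 0, 0, 0.1, 0]
    - [0.2, 0, 0, 0.1, 0]
    - [0.2, 0, 0, 0, 0]

```text
time: 27.27
ee_pos: [0.4801, 0.0514, 0.0392]
eef_rot: [0.999, -0.033, 0.006, -0.007]
ft_force: [1.0, -1.0, -1.7]
width: 0.0522
```

Request:
carry_out:
  rows:
    - [0.2, 0, 0, 0.06, 0]
    - [0.2, 0, 0, 0.05, 0]
    - [0.2, 0, 0, 0.03, 0]
    - [0.2, 0, 0, 0, 0]

```text
time: 27.6
ee_pos: [0.4803, 0.0513, 0.0353]
eef_rot: [0.999, -0.033, 0.006, -0.007]
ft_force: [-1.6, 0.3, -1.8]
width: 0.0519
```

Request:
carry_out:
  rows:
    - [0.2, 0, 0, 0.04, 0]
    - [0.2, 0, 0, 0.03, 0]
    - [0.2, 0, 0, 0, 0]

```text
time: 27.85
ee_pos: [0.4806, 0.0512, 0.0353]
eef_rot: [0.999, -0.034, 0.005, -0.008]
ft_force: [0.3, -0.3, -1.3]
width: 0.0519
```

Request:
carry_out:
  rows:
    - [0.2, 0, 0, 0.08, 0]
    - [0.2, 0, 0, 0.06, 0]

```text
time: 28.02
ee_pos: [0.481, 0.0514, 0.0333]
eef_rot: [0.999, -0.034, 0.005, -0.008]
ft_force: [-10.7, -1.3, 28.2]
width: 0.0521
```

Request:
carry_out:
  rows:
    - [0.2, 0, 0, -0.03, 0]
    - [0.1, 0, 0, 0, 0]
    - [-0.3, 0, 0, 0, 0]
    - [-0.45, 0, 0, 0, 0]
    - [-0.45, 0, 0, 0, 0]

```text
time: 28.43
ee_pos: [0.4817, 0.0515, 0.0344]
eef_rot: [0.999, -0.034, 0.006, -0.009]
ft_force: [-0.4, -0.9, 0.3]
width: 0.0606
```

Run:
```python
from h import *
edges('pics/w18.png')
```

```text
t 28.43 p [0.4817 0.0515 0.0344] x yaw -3.9 z [ 0.012  0.017 -1.   ] F [-0.4 -0.9  0.3] w 0.0606
edge rows [(139, -27.0), (140, -17.0), (141, -58.0), (142, 95.0), (143, 29.0), (144, 16.0), (166, -56.0), (167, -62.0), (168, -59.0), (186, 46.0), (187, -22.0), (188, 37.0), (189, 11.0), (190, 11.0), (215, -22.0), (220, -12.0), (221, -24.0)]
0.7 [256. 247. 125. 154.]
```

Request:
carry_out:
  rows:
    - [-0.6, 0, 0, 0, 0]
    - [-0.6, 0, 0, -0.3, 0]
    - [-0.6, 0, 0, -0.6, 0]
    - [-0.6, 0, 0, -0.9, 0]
    - [-0.8, 0, 0, -0.9, 0]
    - [-1, 0, 0, -0.9, 0]
    - [-1, 0, 0, -0.6, 0]
    - [-1, 0, 0, -0.3, 0]
    - [-1, 0, 0, 0, 0]

```text
time: 29.28
ee_pos: [0.4787, 0.0478, 0.1782]
eef_rot: [0.999, -0.035, 0.005, -0.008]
ft_force: [0.6, 0.3, 0.6]
width: 0.0858
```

Run:
```python
from h import *
tool()
b=camera('wrist');cv2.imwrite('pics/w19.png',b)
sil('tin','wrist',.064);sil('stand','wrist',.014)
s=camera('side');cv2.imwrite('pics/s19.png',s)
for q in ('tin','stand'):
  for d in silhouettes(q,'side'): print(q,round(d['conf'],2),np.round(d['box']))
for q,z in (('tin',.064),('tin_mouth',.014)):
  for d in pinpoint(q,'side'): print(q,round(d['conf'],2),np.round(d['xy']),np.round(onz('side',d['xy'],z),3))
K,E=cam('side');yw=np.radians(86.3);c,sn=np.cos(yw),np.sin(yw)
for z in(.064,.014):
  for a,w in((.05,.026),(.05,-.026),(-.05,-.026),(-.05,.026)):
    p=np.array([.480+a*c-w*sn,.0485+a*sn+w*c,z]);q=K@(E[:3,:3].T@(p-E[:3,3]));print(z,np.round(q[:2]/q[2],1),end=' ')
cv2.imwrite('pics/s19c.png',cv2.resize(s[190:290,210:330],None,fx=4,fy=4,interpolation=cv2.INTER_CUBIC))
```

```text
t 29.28 p [0.4787 0.0478 0.1782] x yaw -4.0 z [ 0.01   0.015 -1.   ] F [0.6 0.3 0.6] w 0.0858
tin wrist 0.83 [257. 196.  58. 109.] rect mm [481.3  48.8] [ 53.3 105.6] 86.9
stand wrist 0.94 [254. 184.  73. 118.] rect mm [477.5  48.7] [ 79.  127.6] 86.0
tin 0.76 [264. 228.  29.  42.]
tin 0.73 [261. 164.  32.  28.]
stand 0.95 [262. 239.  34.  35.]
tin 0.81 [262. 169.] [[0.526 0.338 0.064]]
tin 0.67 [263. 217.] [[0.479 0.042 0.064]]
tin_mouth 0.79 [257. 158.] [[0.548 0.576 0.014]]
tin_mouth 0.71 [262. 237.] [[0.478 0.038 0.014]]
0.064 [250. 206.] 0.064 [271.9 205.5] 0.064 [277.6 225.5] 0.064 [253.5 226.2] 0.014 [249.8 224.9] 0.014 [271.4 224.2] 0.014 [276.8 245.6] 0.014 [253.3 246.4]
```

Run:
```python
from h import *
from itertools import product
def pred(C,dx,dy,dz,roll,pitch):
    K,E=C;Rm=R.from_euler('z',86.3,degrees=True)*R.from_euler('xy',[roll,pitch],degrees=True)
    p=np.array(list(product((-.05,.05),(-.026,.026),(0,.05))))
    p=Rm.apply(p);p+=[.480+dx,.0485+dy,.014+dz]
    q=(p-E[:3,3])@E[:3,:3]@K.T;q=q[:,:2]/q[:,2:]
    m=np.zeros((384,512),np.uint8);cv2.fillConvexPoly(m,cv2.convexHull(np.round(q*16).astype(np.int32)),1,shift=4);return m>0
H={'seated':(0,0,0,0,0),'perched14':(0,0,.014,0,0),'up5':(0,0,.005,0,0),'roll+12':(0,0,.007,12,0),'roll-12':(0,0,.007,-12,0),'pitch+8':(0,0,.007,0,8),'pitch-8':(0,0,.007,0,-8),'roll+4':(0,0,.002,4,0),'roll-4':(0,0,.002,-4,0)}
for cn,(px,py) in(('side',(264,228)),('wrist',(257,196))):
    C=cam(cn);camera(cn)
    for d in silhouettes('tin',cn):
        if abs(d['box'][0]-px)<12 and abs(d['box'][1]-py)<12:
            M=d['mask']
            for n,h in H.items():
                best=max(((lambda P:(P&M).sum()/(P|M).sum())(pred(C,h[0]+a,h[1]+b,*h[2:])),a,b) for a in(-.003,0,.003) for b in(-.003,0,.003))
                print(cn,n,np.round(best,3))
tool()
```

```text
side seated [0.895 0.    0.   ]
side perched14 [ 0.769 -0.003 -0.003]
side up5 [ 0.857  0.    -0.003]
side roll+12 [ 0.791 -0.003 -0.003]
side roll-12 [ 0.825  0.003 -0.003]
side pitch+8 [ 0.846  0.    -0.003]
side pitch-8 [ 0.815 -0.003 -0.003]
side roll+4 [ 0.88  -0.003 -0.003]
side roll-4 [ 0.89   0.    -0.003]
wrist seated [ 0.928  0.    -0.003]
wrist perched14 [0.872 0.    0.   ]
wrist up5 [0.917 0.    0.   ]
wrist roll+12 [ 0.851 -0.003  0.   ]
wrist roll-12 [0.787 0.003 0.   ]
wrist pitch+8 [ 0.924  0.    -0.003]
wrist pitch-8 [0.899 0.003 0.003]
wrist roll+4 [ 0.935 -0.003  0.   ]
wrist roll-4 [0.917 0.003 0.   ]
t 29.88 p [0.4776 0.0476 0.1756] x yaw -4.0 z [ 0.006  0.013 -1.   ] F [-0.  -0.1 -0. ] w 0.0869
```

Both views fit the fully seated pose best, and the gripper is clear and open, so I'm handing in.

```bash
python3 -c "
from bench import *
print(close_job())"
```

```text
the job is handed in; nothing more can be done
None
```

The tin is mouth down in the draining stand, and the job was handed in at about 30 s of the 56 s allowed.

**What I did:** I gripped the tin near one end with 3 N and pivoted it up onto its end. Still upright, it was carried to clear table, tipped over onto its mouth and released. I then gripped it at the middle with 20 N, carried it to the stand and lowered it between the brackets. A first lift at 4 N did not pivot the tin, so I set it back and gripped closer to the end.

**Last checks:**
- **Seating:** touchdown came at about the TCP height expected for the slats (33–35 mm against 34.7 mm). The side view fits a fully seated tin best (overlap 0.90, against 0.77 if it sat on the brackets).
- **Position:** the wrist view puts the tin about 1 mm and 1° from the pocket centre and direction.
- **Gripper:** open, about 0.14 m above its release height and touching nothing.

**Not clean or not settled:**
- **Touchdown:** it peaked at about 28 N at the wrist, firmer than I wanted. It fell to about zero once the fingers opened.
- **Tilt:** the wrist view fits a 4° tilt marginally better than level (0.935 against 0.928), while the side view prefers level. I take that as noise.
- **No picture of the result:** the 12-picture limit was used up, so the final state was checked only by numbers.
- **Bystanders:** I kept clear of them but did not measure them again afterwards.

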